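# Move a clean gearbox cover with a spatula

### The job

The round gearbox cover has been degreased and must not be touched by the gripper. Slide the spatula's blade under it on the low aluminium drip stand, lift it off, carry it level and gently, and set it down in the middle of the two rails of the taller dark checking stand. Then draw the spatula out from under it and lay it flat on the bench, blade down as you found it, leaving the other things on the bench where they are.

Things in the scene. Friction and masses are not known exactly. Their poses are not given: they have to be found in the camera images.
- cover: round flat aluminium gearbox cover, 130 mm across, 6 mm thick, with a round boss in the middle of its top (40 mm across, 8 mm high), six dark bolt holes; about 0.2 kg. Origin: centre of its underside, z up. It starts lying on the drip stand, within 10 mm of the middle of its seat.
- spatula: spatula, 0.22 kg, lying blade down on the bench. Steel blade 140 x 64 x 3 mm; a steep neck at its rear rises to a level wooden handle 110 mm long, 18 wide, 26 tall, spanning 85 to 195 mm behind the blade's centre, 42 to 68 mm above the blade's underside. Origin: centre of the blade's underside; x along the blade to its tip, z up. Centre of mass about 55 mm behind the origin: hold firmly
- spatula_grip (a point): middle of the handle's section, 115 mm behind the blade's centre, 55 mm above the blade's underside: a good place to grip across the 18 mm width from above, with 40 to 60 N
- spatula_tip (a point): middle of the blade's front edge, underside, 70 mm ahead of the blade's centre
- wash_stand: low drip stand, fixed: two parallel aluminium rails 18 mm high, 12 thick, 84 apart inside. Origin: on the bench between the rails, below the seat's centre; x along the rails from the open end to the closed end, z up. Rails span x -95 to 105 mm; a 12 mm high cross bar closes them at x 95 to 105. Between them is bare bench (under a 1 mm sheet without effect): the blade can enter from the open end
- wash_seat (a point): centre of the drip stand's seat, at the height of the rails' top, 18 mm above the bench; axes as the stand
- check_stand: taller checking stand, fixed: two parallel dark steel rails 30 mm high, 12 thick, 84 apart inside. Origin: on the bench between the rails, below the seat's centre; x along the rails from the open end to the closed end, z up. Rails span x -95 to 105 mm; a 24 mm high cross bar at x 95 to 105, behind it (x to 151) a post with dial gauge, 110 mm high, y -45 to 64: lift over it. Bare bench between the rails
- check_seat (a point): centre of the checking stand's seat, at the height of the rails' top, 30 mm above the bench; the cover's origin belongs here; axes as the stand
- spray_can: bystander: white spray can, 60 mm across, 170 mm tall; origin at the centre of its underside
- screwdriver: bystander: screwdriver, 190 mm long, lying on the bench; x along it
- wood_block: bystander: wooden block 160 x 45 x 30 mm; origin at the centre of its underside, x along it
- chip_tin: bystander: open steel tin, 84 mm across, 100 mm tall; origin at the centre of its underside
Not all that is in view belongs to the job. Leave any purple or yellow look-alike of the cover alone. There is more than one size of the wash_stand; the job needs the larger.

How it is judged:
On the way:
1. the cover is lifted off the drip stand, carried level on the spatula (height (world z) of cover above 0.036 m and contact force between cover and spatula above 0.8 N and contact force between cover and wash_stand below 0.1 N and angle between cover's own z axis and vertical below 0.25 rad), for 0.2 s.
At the end, for the whole second after the job is handed in: The cover rests flat on both rails of the checking stand, within 25 mm along and 15 mm across the rails of the seat's centre; the spatula lies flat on the bench, blade down, clear of the cover (tip over 68 mm, blade centre over 90 mm from the cover's centre); all at rest (x of cover in the frame of check_seat between -0.025 and 0.025 m and y of cover in the frame of check_seat between -0.015 and 0.015 m and z of cover in the frame of check_seat between -0.003 and 0.003 m and angle between each of cover, spatula's own z axis and vertical below 0.06 rad and contact force between cover and check_stand above 0.8 N and contact force between cover and spatula below 0.05 N and linear speed of each of cover, spatula below 0.02 m/s and height (world z) of spatula between -0.004 and 0.006 m and horizontal distance between spatula and cover above 0.09 m and horizontal distance between spatula_tip and cover above 0.068 m); the robot touches nothing.
It fails at once if the gripper or arm touches the cover (contact force between any of the fingers, the arm and cover above 0.3 N).
It fails at once if the cover falls to the bench (height (world z) of cover below 0.012 m).
It fails at once if the cover is tipped by more than 0.4 rad (angle between cover's own z axis and vertical above 0.4 rad).
It fails at once if the cover is flung or dropped (faster than 0.8 m/s) (linear speed of cover above 0.8 m/s).
It fails at once if a bystander is moved by more than 30 mm (distance of any of spray_can, screwdriver, wood_block, chip_tin from where it was at the start of the episode above 0.03 m).
It also fails if it takes over 64 s, if anything falls off the work surface, if the arm or the gripper's body presses on something with over 40 N, if the wrist force passes 120 N, or if a joint passes its speed limit or range.

### The arm

A 6-joint arm with a two-finger parallel gripper is mounted at the origin on the work surface. World frame = base frame: x ahead of the robot, y to its left, z up, the work surface at z = 0. Lengths are in m, angles in rad, forces in N, time in s.
With the tool pointing down it reaches from about 0.35 to 0.975 m from the base axis. Payload 4.9 kg.
Tool frame: the origin (TCP) lies between the finger pads; the fingertips stand 19 mm ahead of it and the grasp point (between the pads) is the TCP; z points along the fingers, y is the direction in which the jaws open and shut (so a half turn about z gives the same grasp; the last joint's range is limited). The gripper opens to 85 mm and grips with 20 to 120 N. Pads are 22 mm wide; open, the fingers measure 114 mm over their backs; the gripper's body (76 mm by 85 mm) begins 54 mm behind the grasp point. The pads swing forward as they close: fully open they stand 13 mm farther back than shut.
Start: joints at [1.046, 0.053, 1.613, -0, 1.476, -0.119], TCP at [0.247, 0.574, 0.25] pointing down, gripper open.
Joint ranges: [-3.01, 3.01], [-1.01, 2.22], [0.06, 2.58], [-1.02, 4.17], [0.09, 2.62], [-3.14, 3.14]. Speed limits (rad/s): [2.57, 2.57, 3.14, 3.14, 3.14, 3.14].

### API

Orientations are given as a unit quaternion [w, x, y, z].
In Python, from plant import state, grab_frame, calibration, job_done gives the robot as it stands. The module is installed in compiled form; this text tells all that it offers.
- The arm moves only by the tool servo_tool, never from a script. Its argument "deltas" is a list that holds one entry, the list of rows, each a list of 5 numbers: the finger opening in mm, from 0 to 85.4, then the shift along the world's x, y, z in mm, then the turn about the world's z in units of 6 degrees (1.0 is 6 degrees). A call has 1 to 5 rows; each row is the pose to reach, as a shift and turn from the pose commanded when the call began; what a row does not reach only later rows make up. A row lasts 1/8 s, in which the tool goes at most 62.5 mm and 10.7 degrees, less where a joint would pass 70% of its speed; a pose out of reach is approached as far as the arm can. A call with a gripper value outside its range is refused whole. The fingers move at their own pace and stop on an object; the grip force is fixed at half the most. Time passes only in rows, so rows that repeat a pose let the fingers close. It gives the time, the measured TCP pose, the force and the opening at its end, in the units of the state.
- state(): the state, without advancing time (a new reading comes with each control period).
- grab_frame(name): name is "side" or "top"; returns the picture (384x512x3 uint8, red, green, blue); there is no depth.
- calibration(name): a dict with "intrinsics" (3x3 intrinsics, pixels), "world_from_camera" (4x4, takes a point from camera to world coordinates). Camera axes: x right, y down, z forward; pixel columns grow to the right and rows downward; lengths in m; the calibration is good to about 2 mm. A picture is of the moment at which its call begins. calibration takes no time and is no camera call.
- job_done(): hands the job in, once; it reports no verdict.
The state is a dict: "time": time; "joint_pos": joint angles; "joint_vel": joint speeds; "joint_efforts": joint torques, N m; "tool_pos": TCP position; "tool_rot": TCP orientation; "contact_force": force on the tool from outside, world axes, zero at the start; "ft_torque": the same for the moment, N m; "gripper_width": opening from 0.0 (shut) to 1.0 (fully open).
Only numpy, scipy, OpenCV 4.12 (cv2) and the standard library are available. Lean on these libraries where they do the work, as an engineer would, in place of code of your own. Each camera call takes 0.05 s, during which the arm holds its last target.

## Working session

There is one attempt and no reset: what is moved stays moved. The work goes in short steps, Python scripts to look and compute and a tool call to move; the robot and the scene stay as the last step left them, time stands still between calls to the robot, and variables do not carry over. Pictures are saved under pics/ and viewed, and the job is handed in when it is done.

Besides the shell and the picture viewer there is one more tool, called after "Emit:" by a JSON object that holds its "fn" and its "kwargs", one argument or row to a line. servo_tool: Moves the arm, as the interface text tells. Its arguments: {"type":"object","properties":{"deltas":{"type":"array","items":{"type":"array","items":{"type":"array","items":{"type":"number"}}}}},"required":["deltas"]}

```bash
mkdir -p pics; python3 - <<'E'
from plant import *
import cv2
for n in ("side","top"):
    cv2.imwrite(f"pics/{n}0.png",grab_frame(n)[:,:,::-1]); c=calibration(n); print(n,c["intrinsics"],c["world_from_camera"])
print(state())
E
```

```text
side [[382.47996547   0.         259.95223443]
 [  0.         382.47996547 191.45034007]
 [  0.           0.           1.        ]] [[ 0.75387704 -0.46353037  0.46562753 -0.01233669]
 [-0.65701286 -0.53388519  0.53226    -0.58765198]
 [ 0.00187297 -0.70718187 -0.7070292   0.90434957]
 [ 0.          0.          0.          1.        ]]
top [[409.71394156   0.         257.76179842]
 [  0.         409.71394156 193.09612261]
 [  0.           0.           1.        ]] [[ 2.71072989e-03 -9.89575781e-01  1.43987589e-01  4.11676369e-01]
 [-9.99995311e-01 -2.88758021e-03 -1.01927021e-03  8.44022706e-02]
 [ 1.42442082e-03 -1.43984151e-01 -9.89578969e-01  1.07617754e+00]
 [ 0.00000000e+00  0.00000000e+00  0.00000000e+00  1.00000000e+00]]
{'time': 0.1, 'joint_pos': array([ 1.04604878e+00,  5.33299085e-02,  1.61416031e+00,  1.70779806e-05,
        1.47602393e+00, -1.19031345e-01]), 'joint_vel': array([-0.00123734, -0.00104475, -0.00265137, -0.00071724, -0.00267241,
        0.00142789]), 'joint_efforts': array([-3.17162019e-06, -3.94902492e+01, -3.71361995e+01, -1.14619006e-04,
        3.87206033e-03,  5.39531513e-06]), 'tool_pos': array([0.24641659, 0.57379024, 0.24915955]), 'tool_rot': array([-3.12005172e-04,  2.01470354e-01,  9.79494142e-01, -9.08714520e-04]), 'contact_force': array([ 0.19073922, -0.56261661, -0.30576226]), 'ft_torque': array([-0.02306497,  0.00190614,  0.03121501]), 'gripper_width': 1.000094485951377}
```

View pics/side0.png

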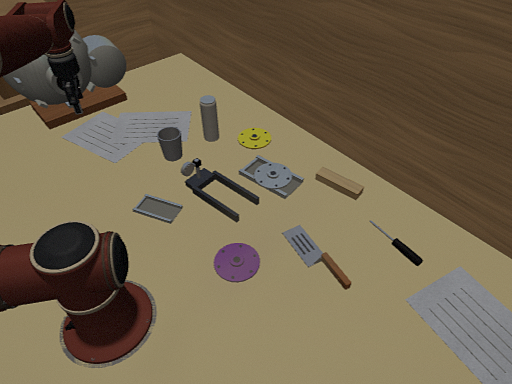

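View pics/top0.png

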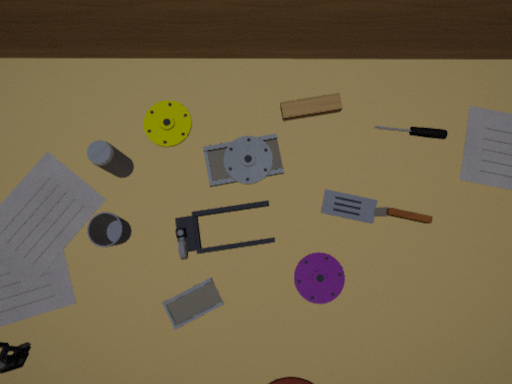

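The top view shows these candidates:
- **Cover:** grey disc (248,160) on the larger tray stand, which is the one I want. The look-alikes are the yellow disc (167,124) and the purple disc (320,278).
- **Wash stand:** the larger stand (243,160) against the smaller empty one (193,303).
- **Check stand:** dark rails (235,228), with the post on the left.
- **Spatula:** (349,207), tip to the left.

Next is a close crop to check the choice.

```bash
python3 - <<'E'
import cv2
t=cv2.imread("pics/top0.png")
cv2.imwrite("pics/c1.png",cv2.resize(t[120:265,160:300],None,fx=4,fy=4,interpolation=cv2.INTER_CUBIC))
cv2.imwrite("pics/c2.png",cv2.resize(t[170:250,300:450],None,fx=5,fy=5,interpolation=cv2.INTER_CUBIC))
s=cv2.imread("pics/side0.png")
cv2.imwrite("pics/c3.png",cv2.resize(s[145:300,175:365],None,fx=3.8,fy=3.8,interpolation=cv2.INTER_CUBIC))
E
```

```text
(no output)
```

View pics/c1.png

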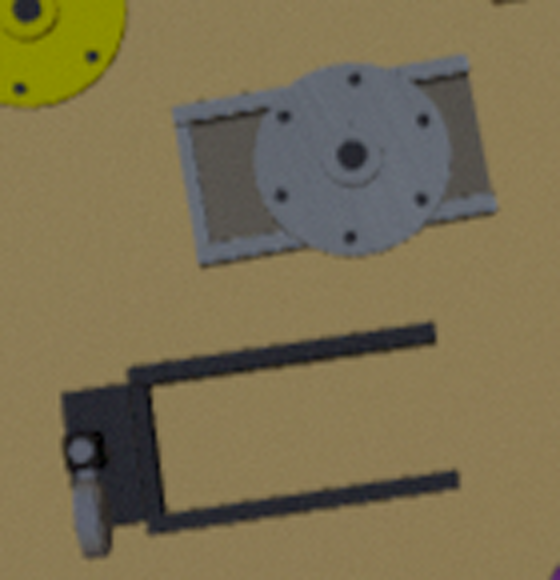

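View pics/c2.png

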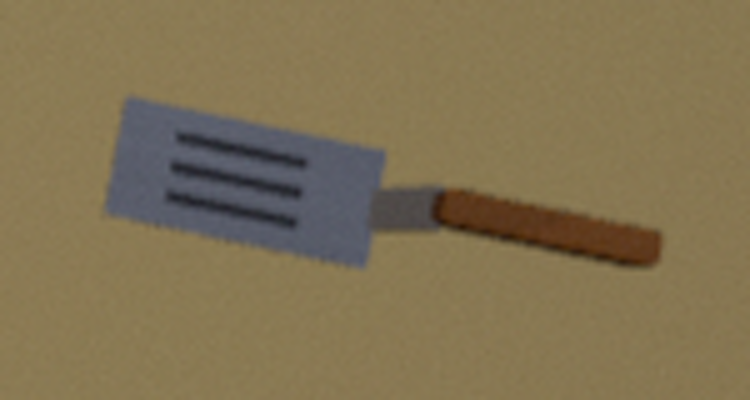

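View pics/c3.png

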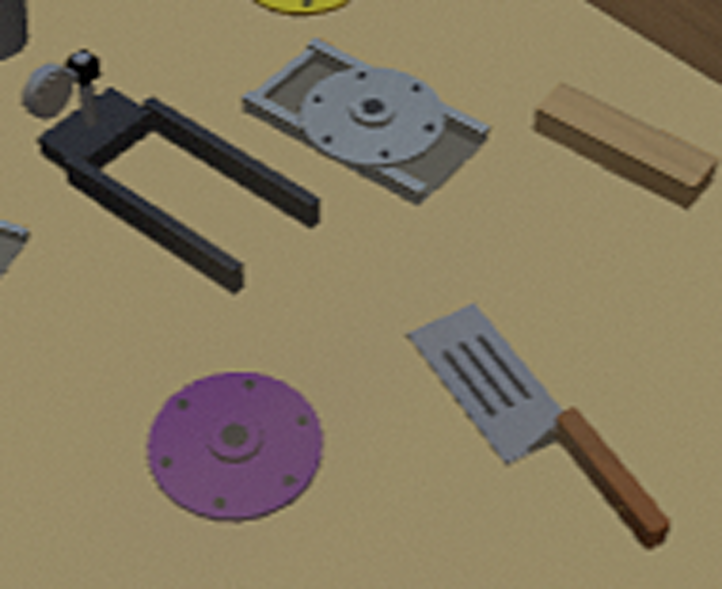

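The crops confirm the choice. Both stands have their open ends to the right (−y), and the spatula tip points to +y. Next I'll measure with masks and rays.

```bash
cat > h.py <<'E'
import numpy as np, cv2
from plant import *
def ray(n,uv,z):
    c=calibration(n);K=c["intrinsics"];T=c["world_from_camera"]
    uv=np.atleast_2d(np.array(uv,float)); d=np.c_[uv,np.ones(len(uv))]@np.linalg.inv(K).T@T[:3,:3].T
    return T[:3,3]+d*((z-T[2,3])/d[:,2])[:,None]
def rect(P):
    r=cv2.minAreaRect((P[:,:2]*1000).astype(np.float32)); return r, cv2.boxPoints(r)
E
python3 - <<'E'
from h import *
t=cv2.imread("pics/top0.png"); hsv=cv2.cvtColor(t,cv2.COLOR_BGR2HSV)
def cr(p): return (np.array(p,float)+.5)/4-.5+[160,120]
W=ray("top",cr([(175,108),(465,57),(497,212),(203,266)]),.018)*1000; print("wash",W[:,:2].round(1))
print([np.linalg.norm(W[i]-W[(i+1)%4]).round(1) for i in range(4)])
C=ray("top",cr([(130,370),(433,323),(458,472),(150,532)]),.030)*1000; C[3]; print("check",C[:,:2].round(1)); print([np.linalg.norm(C[i]-C[(i+1)%4]).round(1) for i in range(4)])
for X in (W,C):
    ax=(X[0]-X[1]+X[3]-X[2])[:2]; ax/=np.linalg.norm(ax); o=X[:,:2].mean(0)-ax*5; print("axis",ax,np.degrees(np.arctan2(ax[1],ax[0])),"seat",o)
# cover / blade: blueish-grey mask
lab=cv2.cvtColor(t,cv2.COLOR_BGR2LAB).astype(int)
m=((lab[:,:,2]<132)&(lab[:,:,0]>90)).astype(np.uint8)
n,l,s,c=cv2.connectedComponentsWithStats(m)
for i in range(1,n):
    if s[i,4]>100: print(i,s[i],c[i].round(1))
cv2.imwrite("pics/m.png",m*255)
# handle
m2=((hsv[:,:,0]<13)&(hsv[:,:,1]>140)).astype(np.uint8); m2[:,:370]=0; m2[:60]=0
ys,xs=np.nonzero(m2[:330]); P=ray("top",np.c_[xs,ys],.068); r,b=rect(P); print("handle",r,b.round(1))
mb=m.copy(); mb[:,:315]=0; mb[:, 378:]=0; mb[:180]=0; mb[240:]=0
ys,xs=np.nonzero(mb); P=ray("top",np.c_[xs,ys],.003); r,b=rect(P); print("blade",r,b.round(1),(P.mean(0)*1000).round(1))
E
```

```text
wash [[689.8 227.9]
 [725.3  35.5]
 [620.2  14.8]
 [583.7 207.3]]
[np.float64(195.7), np.float64(107.1), np.float64(196.0), np.float64(108.1)]
check [[514.1 251.4]
 [545.   57.2]
 [449.7  41.4]
 [411.5 236.1]]
[np.float64(196.6), np.float64(96.6), np.float64(198.4), np.float64(103.8)]
axis [-0.1839327   0.98293884] 100.59891278727649 seat [655.69687337 116.46682275]
axis [-0.1750986  0.9845509] 100.08439629407623 seat [480.96782311 141.62103292]
1 [ 460  106   52   84 3526] [488.  148.2]
3 [ 203  134   81   52 2266] [244.1 160. ]
4 [ 87 141  24  23 440] [ 98.5 151.9]
7 [    0   152   105   174 11194] [ 40.5 238.7]
26 [321 190  56  34 968] [349.  206.2]
33 [107 218  15  25 235] [114.2 230.5]
46 [162 278  61  52 575] [193.1 301.4]
handle ((612.2805786132812, -302.705078125), (107.3975830078125, 233.98956298828125), 82.6835708618164) [[ 489.4 -341.1]
 [ 721.5 -370.9]
 [ 735.2 -264.3]
 [ 503.1 -234.5]]
blade ((533.9133911132812, -156.22836303710938), (139.04981994628906, 62.86461639404297), 78.15320587158203) [[ 488.9 -217.8]
 [ 550.4 -230.7]
 [ 578.9  -94.6]
 [ 517.4  -81.7]] [ 533.7 -157.3    3. ]
```

View pics/m.png

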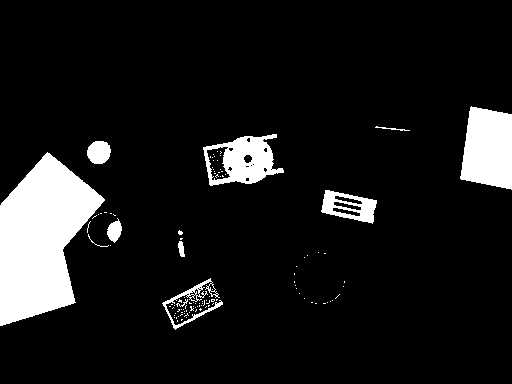

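```bash
python3 - <<'E'
from h import *
t=cv2.imread("pics/top0.png"); s=cv2.imread("pics/side0.png")
def lab(i): return cv2.cvtColor(i,cv2.COLOR_BGR2LAB).astype(int)
L=lab(t)
# handle
hsv=cv2.cvtColor(t,cv2.COLOR_BGR2HSV); print(hsv[215,410],hsv[214,400],hsv[300,450])
m=((hsv[:,:,0]<13)&(hsv[:,:,1]>150)).astype(np.uint8); m[:200]=0;m[230:]=0;m[:,:380]=0;m[:,440:]=0
ys,xs=np.nonzero(m);P=ray("top",np.c_[xs,ys],.065); r,b=rect(P); print("handle",len(xs),r,b.round(1))
# cover circle: outline pixels off the rails
m=((L[:,:,2]<132)&(L[:,:,0]>90)).astype(np.uint8); n,l,st,c=cv2.connectedComponentsWithStats(m); k=cv2.morphologyEx((l==l[150,240]).astype(np.uint8),cv2.MORPH_CLOSE,np.ones((5,5)))
mm=cv2.morphologyEx(k,cv2.MORPH_OPEN,cv2.getStructuringElement(2,(31,31)))
g=cv2.cvtColor(t,cv2.COLOR_BGR2GRAY)[120:200,205:290]
cir=cv2.HoughCircles(cv2.resize(g,None,fx=4,fy=4,interpolation=cv2.INTER_CUBIC),cv2.HOUGH_GRADIENT_ALT,1,50,param1=150,param2=.6,minRadius=80,maxRadius=115)
print(cir)
if cir is not None:
    x,y,rr=cir[0,0]; p=[(x+.5)/4-.5+205,(y+.5)/4-.5+120]; print("cover",p,rr/4,ray("top",p,.024)*1000, rr/4/409.7*1052)
# boss hole dark centre
for n,im,(u,v) in (("top",t,(248,159)),("side",s,(273,174))):
    w=cv2.cvtColor(im,cv2.COLOR_BGR2GRAY)[v-6:v+7,u-6:u+7].astype(float); q=np.clip(np.median(w)-25-w,0,None); yy,xx=np.mgrid[v-6:v+7,u-6:u+7]
    p=[(q*xx).sum()/q.sum(),(q*yy).sum()/q.sum()]; print(n,"boss",p,ray(n,p,.032)*1000)
# dark check rails
gd=cv2.cvtColor(t,cv2.COLOR_BGR2GRAY)
d=(gd<75).astype(np.uint8)
for nm,a in (("upper",(205,265,200,216)),("lower",(210,268,236,252))):
    mk=np.zeros_like(d);mk[a[2]:a[3],a[0]:a[1]]=1
    ys,xs=np.nonzero(d*mk); P=ray("top",np.c_[xs,ys],.03)*1000; vx,vy,x0,y0=cv2.fitLine(P[:,:2].astype(np.float32),2,0,.01,.01).ravel()
    print(nm,"dir",np.degrees(np.arctan2(vy,vx)),"pt",x0,y0,"thick",len(xs)*(1.046/409.7*1000)**2/(60*2.56))
n,l,st,c=cv2.connectedComponentsWithStats(d); i=l[228,190]; ys,xs=np.nonzero(l==i); P=ray("top",np.c_[xs,ys],.03); r,b=rect(P); print("check all",r,b.round(1))
E
```

```text
[ 12 178  93] [ 13 164  90] [ 21 102 130]
handle 45 ((503.8346252441406, -290.04937744140625), (108.00372314453125, 14.759254455566406), 78.70032501220703) [[ 486.  -341.6]
 [ 500.5 -344.5]
 [ 521.7 -238.5]
 [ 507.2 -235.6]]
None
top boss [np.float64(247.62412587412587), np.float64(158.2875874125874)] [[655.25084519 110.00960083  32.        ]]
side boss [np.float64(272.45420136260407), np.float64(174.13853141559426)] [[648.42634241 103.74164081  32.        ]]
upper dir -81.26054 pt 525.88794 142.667 thick 13.834320269368082
lower dir -81.261314 pt 431.73062 132.14432 thick 11.203253224273537
check all ((473.7926330566406, 169.15005493164062), (113.20848083496094, 246.67340087890625), 10.861881256103516) [[395.  279.6]
 [441.4  37.4]
 [552.6  58.7]
 [506.1 300.9]]
```

```bash
python3 - <<'E'
from h import *
t=cv2.imread("pics/top0.png"); s=cv2.imread("pics/side0.png")
G={"top":cv2.cvtColor(t,cv2.COLOR_BGR2GRAY).astype(float),"side":cv2.cvtColor(s,cv2.COLOR_BGR2GRAY).astype(float)}
def spot(n,u,v,r):
    g=G[n]; w=g[v-r:v+r+1,u-r:u+r+1]; q=np.clip(np.median(w)-12-w,0,None); yy,xx=np.mgrid[v-r:v+r+1,u-r:u+r+1]
    return [(q*xx).sum()/q.sum(),(q*yy).sum()/q.sum()]
def px(p,f,o): return [int(round((p[0]+.5)/f-.5+o[0])),int(round((p[1]+.5)/f-.5+o[1]))]
T=[(355,79),(424,120),(421,199),(349,237),(280,195),(284,116)]
S=[(361,76),(417,88),(429,128),(384,154),(327,139),(317,99)]
H={}
for n,A,f,o in (("top",T,4,(160,120)),("side",S,3.8,(175,145))):
    uv=np.array([spot(n,*px(p,f,o),2) for p in A]); P=ray(n,uv,.024)*1000; H[n]=P; print(n,P[:,:2].round(1).tolist(),"mean",P.mean(0).round(1),"r",np.linalg.norm(P-P.mean(0),axis=1).round(1))
# check rails: columnwise dark centroid
def edge(n,us,a,b,z):
    pts=[]
    for u in us:
        v0=a+(b-a)*(u-us[0])/(us[-1]-us[0]); v=np.arange(int(v0)-6,int(v0)+7); g=G[n][v,u]; q=np.clip(105-g,0,None); pts.append([u,(q*v).sum()/q.sum(),q.sum()/60])
    pts=np.array(pts);P=ray(n,pts[:,:2],z)*1000
    vx,vy,x0,y0=cv2.fitLine(P[:,:2].astype(np.float32),2,0,.01,.01).ravel(); print("rail",np.degrees(np.arctan2(vy,vx)),x0,y0,pts[:,2].mean()); return (x0,y0)
edge("top",range(202,264),213-120+120,204,.03)
edge("top",range(206,270),248,240,.03)
# blob of wash rails ends, printed profile of ends in check
for v,u in ((204,262),(241,266)): print(G["top"][v-1:v+3,u:u+12].astype(int).tolist())
# side-view corners, from crop c3
c=lambda A:(np.array(A,float)+.5)/3.8-.5+[175,145]
print("side check right ends",(ray("side",c([(318,200),(243,262),(150,100),(70,170)]),.03)*1000).round(1)[:,:2].tolist())
print("side wash corners",(ray("side",c([(315,40),(489,129),(418,196),(243,99)]),.018)*1000).round(1)[:,:2].tolist())
print("side blade corners",(ray("side",c([(474,305),(406,335),(508,464)]),.003)*1000).round(1)[:,:2].tolist())
E
```

```text
top [[708.5, 108.9], [680.6, 63.6], [627.5, 64.7], [602.3, 111.1], [629.8, 156.5], [683.0, 155.3]] mean [655.3 110.   24. ] r [53.2 52.9 53.2 53.  53.  53.1]
side [[681.4, 153.9], [707.4, 108.3], [679.4, 61.8], [626.6, 63.2], [600.8, 109.8], [629.0, 155.7]] mean [654.1 108.8  24. ] r [52.7 53.3 53.4 53.2 53.3 53.2]
rail -81.29848 524.57806 148.00272 6.023387096774195
rail -81.31484 431.11902 134.25047 4.888802083333333
[[42, 40, 41, 38, 40, 38, 51, 111, 126, 122, 124, 124], [40, 41, 45, 44, 40, 35, 39, 110, 125, 123, 122, 122], [29, 33, 41, 35, 35, 33, 49, 109, 124, 124, 122, 122], [48, 59, 64, 76, 87, 85, 93, 115, 126, 123, 124, 122]]
[[40, 41, 40, 38, 39, 38, 40, 36, 66, 115, 123, 124], [37, 38, 43, 39, 37, 44, 44, 41, 65, 113, 122, 124], [35, 45, 49, 54, 65, 85, 88, 89, 98, 118, 124, 121], [86, 87, 94, 93, 103, 121, 125, 123, 123, 123, 126, 122]]
side check right ends [[542.3, 54.2], [451.3, 41.3], [510.3, 247.9], [405.6, 220.3]]
side wash corners [[686.9, 225.5], [723.1, 29.7], [617.4, 10.8], [582.3, 204.9]]
side blade corners [[577.2, -97.7], [514.6, -84.2], [488.1, -221.0]]
```

```bash
python3 - <<'E'
from h import *
e=ray("top",[(268.6,204.3),(274.4,240.7)],.03)*1000; print(e)
a=np.radians(98.7); ax=np.array([np.cos(a),np.sin(a)])
print("seat via rail ends",e[:,:2].mean(0)+95*ax, "end angle",np.degrees(np.arctan2(*(e[0]-e[1])[[1,0]])))
c=np.array([[542.3,54.2],[451.3,41.3]]) # side
print("side (outer/inner corners)",c.mean(0)+95*ax)
E
```

```text
[[534.88129263  55.38961806  30.        ]
 [441.95261332  40.77328328  30.        ]]
seat via rail ends [474.04717505 141.98836992] end angle 8.938566401392425
side (outer/inner corners) [482.43022208 141.65691925]
```

Emit:
{"fn": "servo_tool", "kwargs": {
  "deltas": [
    [[85, 19, -60, 0, -1.5], [85, 38, -120, 0, -3], [85, 57, -180, 0, -4.5], [85, 76, -240, 0, -6], [85, 95, -300, 0, -7.5]]
  ]
}}

```text
time: 0.72
tool_pos: [0.341, 0.2744, 0.2499]
tool_rot: [0.0, 0.563, 0.827, -0.0]
contact_force: [0.9, 0.2, 0.0]
gripper_width: 0.991
```

Emit:
{"fn": "servo_tool", "kwargs": {
  "deltas": [
    [[85, 19, -60, 0, -1.5], [85, 38, -120, 0, -3], [85, 57, -180, 0, -4.5], [85, 76, -240, 0, -5.5], [85, 95, -300, 0, -5.5]]
  ]
}}

```text
time: 1.35
tool_pos: [0.4354, -0.0236, 0.2501]
tool_rot: [0.0, 0.773, 0.634, 0.0]
contact_force: [0.2, 0.0, 0.5]
gripper_width: 0.998
```

Emit:
{"fn": "servo_tool", "kwargs": {
  "deltas": [
    [[85, 19, -60, -20, 0], [85, 37, -120, -50, 0], [85, 55, -180, -80, 0], [85, 74, -244, -100, 0], [85, 74, -244, -100, 0]]
  ]
}}

```text
time: 1.98
tool_pos: [0.5086, -0.2679, 0.1478]
tool_rot: [-0.002, 0.774, 0.633, -0.001]
contact_force: [-0.4, -0.2, 0.0]
gripper_width: 0.992
```

```bash
python3 - <<'E'
from h import *
s=state(); print(s["tool_pos"],s["tool_rot"],s["joint_pos"]); q=s["tool_rot"]; print("jaw deg",np.degrees(np.arctan2(2*(q[2]**2)-1,2*q[1]*q[2])))
for n,b in (("side",(150,330,230,430)),("top",(150,300,280,460))):
    im=grab_frame(n)[:,:,::-1]; cv2.imwrite(f"pics/{n}1.png",cv2.resize(im[b[0]:b[1],b[2]:b[3]],None,fx=3.3,fy=3.3,interpolation=cv2.INTER_CUBIC))
E
```

```text
[ 0.50861194 -0.26788684  0.14779054] [-1.61241374e-03  7.73875888e-01  6.33334961e-01 -5.80357699e-04] [-6.14102250e-01  2.14834988e-02  1.82127040e+00 -2.65139885e-04
  1.30225657e+00 -4.14947677e-01]
jaw deg -11.406825762423898
```

View pics/side1.png

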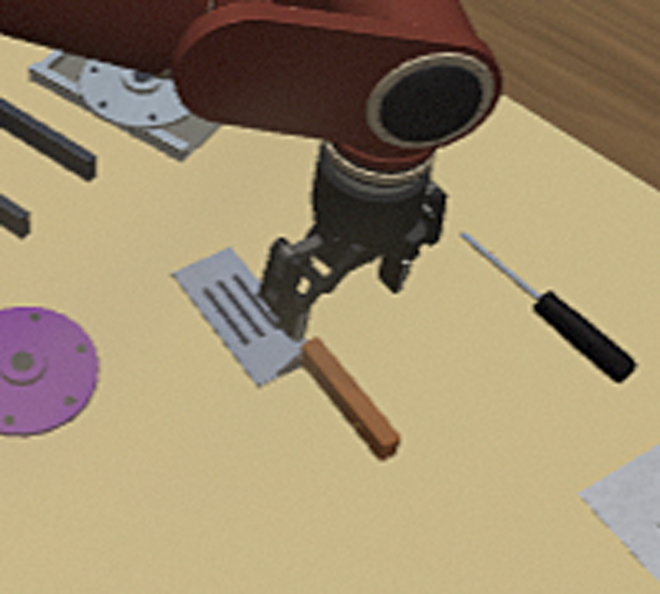

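View pics/top1.png

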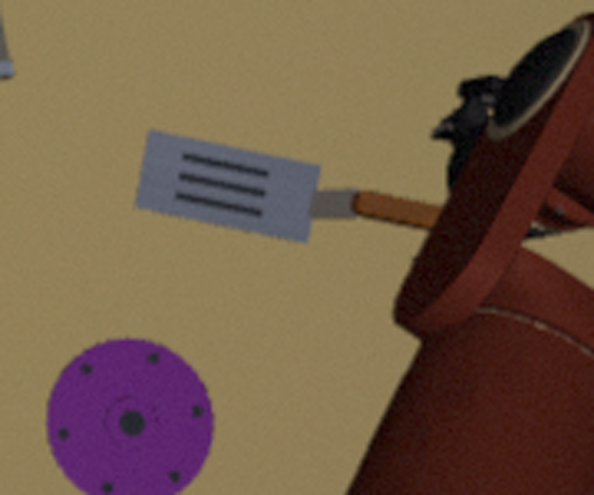

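The pictures show the fingers straddling the handle line with the jaw across it, so I'll go down and grip.

Emit:
{"fn": "servo_tool", "kwargs": {
  "deltas": [
    [[85, 0, 0, -30, 0], [85, 0, 0, -60, 0], [85, 0, 0, -85, 0], [85, 0, 0, -95, 0], [60, 0, 0, -95, 0]]
  ]
}}

```text
time: 2.7
tool_pos: [0.5091, -0.2649, 0.0551]
tool_rot: [-0.001, 0.773, 0.635, -0.0]
contact_force: [0.1, 0.4, -0.1]
gripper_width: 0.814
```

Emit:
{"fn": "servo_tool", "kwargs": {
  "deltas": [
    [[40, 0, 0, 0, 0], [25, 0, 0, 0, 0], [10, 0, 0, 0, 0], [0, 0, 0, 0, 0], [0, 0, 0, 0, 0]]
  ]
}}

```text
time: 3.32
tool_pos: [0.51, -0.2661, 0.0564]
tool_rot: [0.001, 0.773, 0.634, 0.0]
contact_force: [-1.0, -0.9, 5.7]
gripper_width: 0.201
```

Emit:
{"fn": "servo_tool", "kwargs": {
  "deltas": [
    [[0, 0, 0, 0, 0], [0, 0, 0, 0, 0], [0, 0, 0, 0, 0]]
  ]
}}

```text
time: 3.7
tool_pos: [0.51, -0.2661, 0.0564]
tool_rot: [0.001, 0.773, 0.634, 0.0]
contact_force: [-1.3, -0.9, 5.5]
gripper_width: 0.201
```

Emit:
{"fn": "servo_tool", "kwargs": {
  "deltas": [
    [[0, 0, 0, 10, 0], [0, 0, 0, 25, 0], [0, 0, 0, 45, 0], [0, 0, 0, 60, 0], [0, 0, 0, 60, 0]]
  ]
}}

```text
time: 4.32
tool_pos: [0.5106, -0.2664, 0.1179]
tool_rot: [0.002, 0.773, 0.634, 0.001]
contact_force: [-0.1, 0.2, -2.5]
gripper_width: 0.205
```

```bash
python3 - <<'E'
from h import *
s=state(); print(s["tool_pos"],s["tool_rot"],s["contact_force"])
for n,b in (("side",(150,330,230,430)),("top",(150,300,280,460))):
    im=grab_frame(n)[:,:,::-1]; cv2.imwrite(f"pics/{n}2f.png",im); cv2.imwrite(f"pics/{n}2.png",cv2.resize(im[b[0]:b[1],b[2]:b[3]],None,fx=3.3,fy=3.3,interpolation=cv2.INTER_CUBIC))
E
```

```text
[ 0.51061211 -0.26644775  0.11790429] [2.17146420e-03 7.72994847e-01 6.34408309e-01 5.90859375e-04] [-0.08583661  0.22998294 -2.52570487]
```

View pics/side2.png

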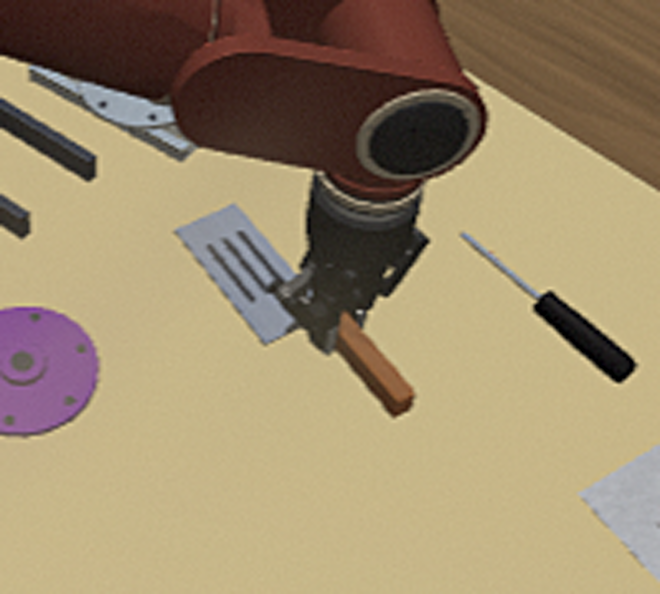

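View pics/top2.png

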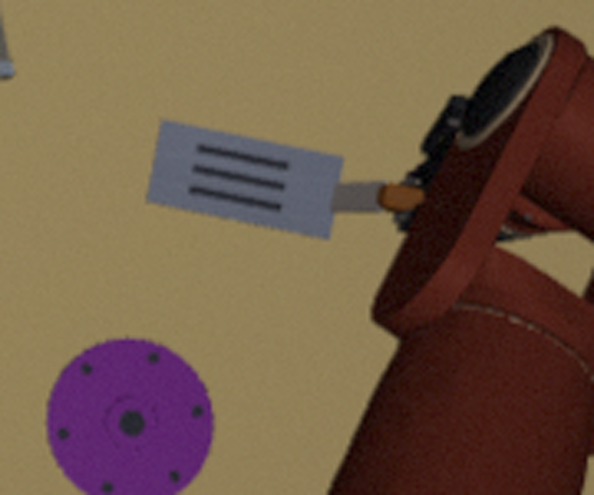

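```bash
cat >> h.py <<'E'
def tri(pt,ps):
    A=[]
    for n,p in (("top",pt),("side",ps)):
        c=calibration(n); M=c["intrinsics"]@np.linalg.inv(c["world_from_camera"])[:3]; A.append(M)
    X=cv2.triangulatePoints(A[0],A[1],np.array(pt,float).reshape(2,1),np.array(ps,float).reshape(2,1)); return (X[:3]/X[3]).ravel()*1000
E
python3 - <<'E'
from h import *
f=lambda p,o:(np.array(p,float)+.5)/3.3-.5+o
ot=(280,150);os=(230,150)
for a,b in (((163,120),(236,204)),((147,203),(176,231)),((330,240),(266,343))): print(tri(f(a,ot),f(b,os)).round(1))
for z in (.06,.063,.066):
  t=cv2.imread("pics/top2f.png");L=cv2.cvtColor(t,cv2.COLOR_BGR2LAB).astype(int); m=((L[:,:,2]<132)&(L[:,:,0]>90)).astype(np.uint8); m[:,:315]=0; m[:,386:]=0; m[:180]=0; m[240:]=0
  ys,xs=np.nonzero(m); r,b=rect(ray("top",np.c_[xs,ys],z)); print(z,r)
E
```

```text
[578.6 -96.   61.7]
[515.8 -83.1  60.9]
[ 487.8 -219.2   62.7]
0.06 ((532.1533203125, -160.60299682617188), (147.70570373535156, 62.83438491821289), 78.27283477783203)
0.063 ((531.7976684570312, -159.87960815429688), (147.2696533203125, 62.64887619018555), 78.27283477783203)
0.066 ((531.4419555664062, -159.15634155273438), (146.83360290527344, 62.46339797973633), 78.27287292480469)
```

Emit:
{"fn": "servo_tool", "kwargs": {
  "deltas": [
    [[0, 45, 18, 0, 0.9], [0, 90, 36, 0, 1.8], [0, 135, 54, 0, 2.7], [0, 199, 80, 0, 3.7], [0, 199, 80, 0, 3.7]]
  ]
}}

```text
time: 5.05
tool_pos: [0.7104, -0.1833, 0.113]
tool_rot: [-0.001, 0.635, 0.772, -0.0]
contact_force: [-0.3, -0.9, -2.0]
gripper_width: 0.196
```

Emit:
{"fn": "servo_tool", "kwargs": {
  "deltas": [
    [[0, 0, 0, -20, 0], [0, 0, 0, -40, 0], [0, 0, 0, -50, 0], [0, 0, 0, -50, 0]]
  ]
}}

```text
time: 5.55
tool_pos: [0.7066, -0.1857, 0.0631]
tool_rot: [-0.002, 0.637, 0.771, -0.001]
contact_force: [0.8, -0.1, -2.6]
gripper_width: 0.205
```

```bash
python3 - <<'E'
from h import *
s=state(); q=s["tool_rot"];print(s["time"],s["tool_pos"],s["tool_rot"],s["contact_force"],"yaw",90+np.degrees(np.arctan2(2*(q[2]**2)-1,2*q[1]*q[2])))
for n,b in (("side",(130,290,210,400)),("top",(120,250,200,400))):
    im=grab_frame(n)[:,:,::-1]; cv2.imwrite(f"pics/{n}3f.png",im); cv2.imwrite(f"pics/{n}3.png",cv2.resize(im[b[0]:b[1],b[2]:b[3]],None,fx=3.5,fy=3.5,interpolation=cv2.INTER_CUBIC))
E
```

```text
5.55 [ 0.70658864 -0.18571605  0.06311179] [-1.71384818e-03  6.36807134e-01  7.71020987e-01 -6.11387233e-04] [ 0.79280563 -0.09889146 -2.6001653 ] yaw 100.89136605392319
```

View pics/side3.png

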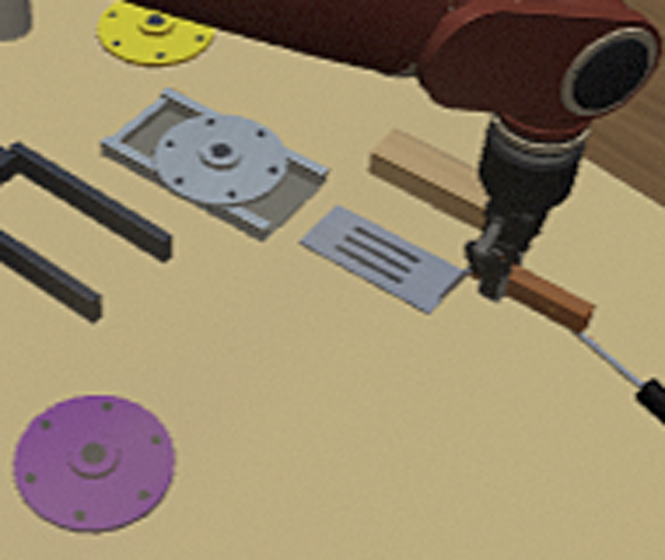

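View pics/top3.png

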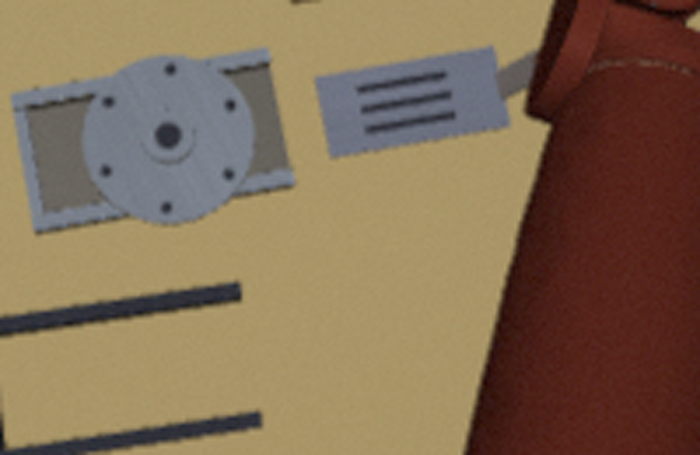

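```bash
python3 - <<'E'
from h import *
f=lambda p,o:(np.array(p,float)+.5)/3.5-.5+o
ot=(200,120);os=(210,130)
for a,b in (((317,77),(337,207)),((331,157),(300,242)),((509,127),(432,312))): print(tri(f(a,ot),f(b,os)).round(1))
t=cv2.imread("pics/top3f.png");L=cv2.cvtColor(t,cv2.COLOR_BGR2LAB).astype(int); m=((L[:,:,2]<134)&(L[:,:,0]>80)).astype(np.uint8); m[:,:288]=0; m[:,346:]=0; m[:125]=0; m[170:]=0
ys,xs=np.nonzero(m); P=ray("top",np.c_[xs,ys],.009); r,b=rect(P); print(r,b.round(1))
E
```

```text
[706.4  -2.8   5. ]
[644.1 -13.3   6.9]
[ 669.3 -150.5    7.3]
((688.613037109375, -80.00957489013672), (63.61008071899414, 147.93763732910156), 10.367302894592285) [[ 644.   -13. ]
 [ 670.6 -158.5]
 [ 733.2 -147. ]
 [ 706.6   -1.5]]
```

The blade is level and in line with the stand, at yaw 100.4°, so I'll slide it in.

Emit:
{"fn": "servo_tool", "kwargs": {
  "deltas": [
    [[0, -4, 25, 0, 0], [0, -9, 50, 0, 0], [0, -13, 75, 0, 0], [0, -17, 100, 0, 0], [0, -17, 100, 0, 0]]
  ]
}}

```text
time: 6.28
tool_pos: [0.6909, -0.0827, 0.0652]
tool_rot: [-0.0, 0.635, 0.772, -0.0]
contact_force: [-0.2, 0.2, -2.2]
gripper_width: 0.201
```

Emit:
{"fn": "servo_tool", "kwargs": {
  "deltas": [
    [[0, -4, 22, 0, 0], [0, -8, 44, 0, 0], [0, -12, 66, 0, 0], [0, -16, 87, 0, 0], [0, -16, 87, 0, 0]]
  ]
}}

```text
time: 6.9
tool_pos: [0.675, 0.0033, 0.0652]
tool_rot: [-0.0, 0.635, 0.772, -0.0]
contact_force: [0.2, -0.5, -2.0]
gripper_width: 0.202
```

```bash
python3 - <<'E'
from h import *
s=state(); q=s["tool_rot"];print(s["time"],s["tool_pos"],s["tool_rot"],s["contact_force"],"yaw",90+np.degrees(np.arctan2(2*(q[2]**2)-1,2*q[1]*q[2])))
for n,b in (("side",(130,290,210,400)),("top",(120,250,200,400))):
    im=grab_frame(n)[:,:,::-1]; cv2.imwrite(f"pics/{n}4f.png",im); cv2.imwrite(f"pics/{n}4.png",cv2.resize(im[b[0]:b[1],b[2]:b[3]],None,fx=3.5,fy=3.5,interpolation=cv2.INTER_CUBIC))
E
```

```text
6.9 [0.67496609 0.0033408  0.06521171] [-1.48913388e-04  6.35472678e-01  7.72123337e-01 -7.36708298e-05] [ 0.24278476 -0.53208723 -2.04040321] yaw 101.089895297138
```

View pics/side4.png

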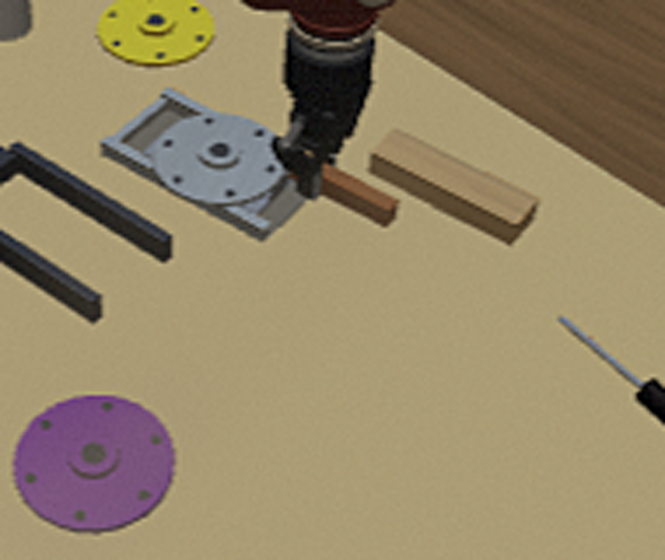

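View pics/top4.png

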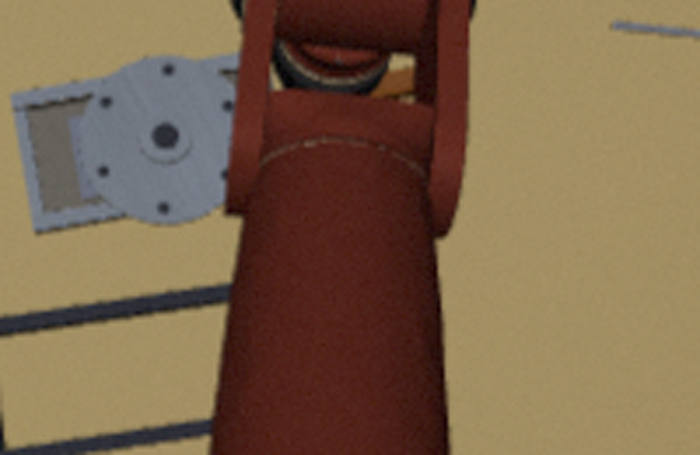

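The blade tip shows past the cover's far edge at about (80,155) in the crop. The cover has moved about 2 mm, probably pushed by the neck, so I'll back off 4 mm and lift slowly.

Emit:
{"fn": "servo_tool", "kwargs": {
  "deltas": [
    [[0, 1, -4, 0, 0], [0, 1, -4, 2, 0], [0, 1, -4, 4, 0], [0, 1, -4, 6, 0], [0, 1, -4, 8, 0]]
  ]
}}

```text
time: 7.62
tool_pos: [0.6761, -0.0028, 0.073]
tool_rot: [-0.0, 0.636, 0.771, -0.0]
contact_force: [-1.0, 0.6, -4.1]
gripper_width: 0.205
```

Emit:
{"fn": "servo_tool", "kwargs": {
  "deltas": [
    [[0, 0, 0, 2, 0], [0, 0, 0, 4, 0], [0, 0, 0, 7, 0], [0, 0, 0, 10, 0], [0, 0, 0, 13, 0]]
  ]
}}

```text
time: 8.25
tool_pos: [0.6764, -0.0026, 0.0866]
tool_rot: [0.0, 0.636, 0.771, 0.0]
contact_force: [0.4, -0.5, -3.4]
gripper_width: 0.199
```

Emit:
{"fn": "servo_tool", "kwargs": {
  "deltas": [
    [[0, 0, 0, 4, 0], [0, 0, 0, 8, 0], [0, 0, 0, 13, 0], [0, 0, 0, 17, 0], [0, 0, 0, 17, 0]]
  ]
}}

```text
time: 8.88
tool_pos: [0.6768, -0.0027, 0.104]
tool_rot: [0.0, 0.636, 0.771, 0.0]
contact_force: [-0.6, -1.0, -4.9]
gripper_width: 0.197
```

```bash
python3 - <<'E'
from h import *
s=state(); q=s["tool_rot"];print(s["time"],s["tool_pos"],s["tool_rot"],s["contact_force"],s["ft_torque"])
for n,b in (("side",(110,270,210,400)),("top",(120,250,200,400))):
    im=grab_frame(n)[:,:,::-1]; cv2.imwrite(f"pics/{n}5f.png",im); cv2.imwrite(f"pics/{n}5.png",cv2.resize(im[b[0]:b[1],b[2]:b[3]],None,fx=3.5,fy=3.5,interpolation=cv2.INTER_CUBIC))
E
```

```text
8.875 [ 0.67677665 -0.002685    0.10404101] [4.86932608e-04 6.36436485e-01 7.71328895e-01 3.14155022e-04] [-0.6414538  -0.99872767 -4.86392006] [-3.45520215e-01 -5.50581951e-02  1.41196127e-04]
```

View pics/side5.png

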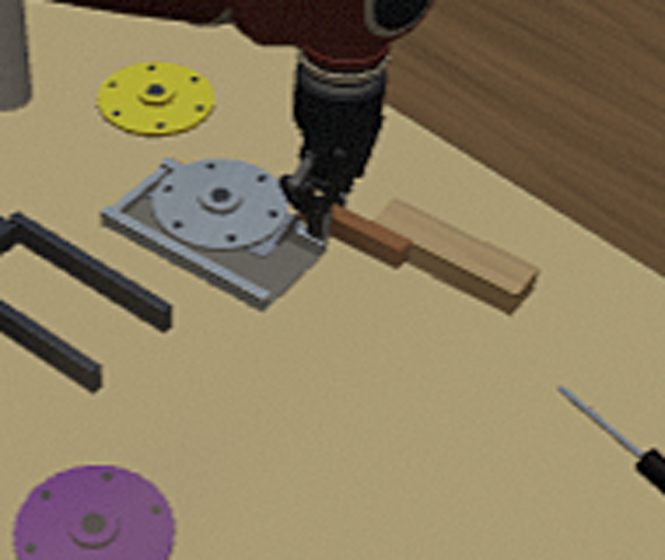

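View pics/top5.png

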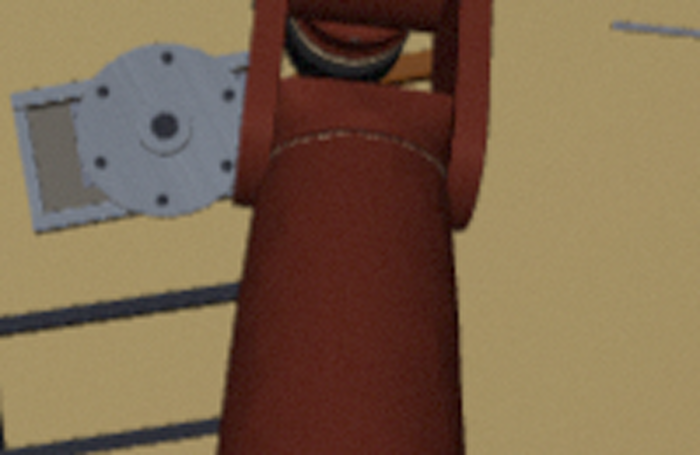

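```bash
python3 - <<'E'
from h import *
G={n:cv2.imread(f"pics/{n}5f.png",0).astype(float) for n in("top","side")}
def spot(n,p,o,r=2):
    u,v=[int(round((p[i]+.5)/3.5-.5+o[i])) for i in(0,1)]
    w=G[n][v-r:v+r+1,u-r:u+r+1]; q=np.clip(np.median(w)-12-w,0,None); yy,xx=np.mgrid[v-r:v+r+1,u-r:u+r+1]
    return [(q*xx).sum()/q.sum(),(q*yy).sum()/q.sum()]
T=[(167,58),(228,95),(227,166),(162,200),(101,162),(103,92)]
S=[(262,179),(274,213),(231,238),(178,224),(168,188),(211,166)]
P=np.array([tri(spot("top",a,(200,120)),spot("side",b,(210,110))) for a,b in zip(T,S)])
print(P.round(1),P.mean(0).round(1)); u,s,v=np.linalg.svd(P-P.mean(0)); print("normal",v[2])
E
```

```text
[[708.7 110.5  54.4]
 [680.4  65.2  55.3]
 [628.3  66.4  53.4]
 [602.  113.5  54.1]
 [629.7 158.7  54.6]
 [683.1 157.1  54.5]] [655.3 111.9  54.4]
normal [-0.00733784 -0.00255247  0.99996982]
```

The cover is level, with its normal within 0.5° of vertical and its underside at 48 mm. Now I'll carry it.

Emit:
{"fn": "servo_tool", "kwargs": {
  "deltas": [
    [[0, 0, 0, 5, 0], [0, -4, 1, 11, 0], [0, -12, 2, 17, 0], [0, -24, 4, 20, 0], [0, -38, 6, 20, 0]]
  ]
}}

```text
time: 9.6
tool_pos: [0.6376, 0.0036, 0.1238]
tool_rot: [0.0, 0.636, 0.771, 0.0]
contact_force: [-0.3, 0.1, -4.3]
gripper_width: 0.199
```

Emit:
{"fn": "servo_tool", "kwargs": {
  "deltas": [
    [[0, -16, 3, 0, -0.1], [0, -34, 5, 0, -0.2], [0, -52, 8, 0, -0.3], [0, -70, 11, 0, -0.3], [0, -86, 14, 0, -0.3]]
  ]
}}

```text
time: 10.22
tool_pos: [0.5506, 0.0177, 0.1229]
tool_rot: [-0.0, 0.648, 0.761, -0.0]
contact_force: [-0.0, -0.2, -4.0]
gripper_width: 0.198
```

Emit:
{"fn": "servo_tool", "kwargs": {
  "deltas": [
    [[0, -16, 3, 0, 0], [0, -30, 5, 0, 0], [0, -42, 7, 0, 0], [0, -51, 9, 0, 0], [0, -55, 9, 0, 0]]
  ]
}}

```text
time: 10.85
tool_pos: [0.4969, 0.0265, 0.1233]
tool_rot: [0.0, 0.648, 0.761, 0.0]
contact_force: [0.2, -0.2, -3.6]
gripper_width: 0.202
```

Emit:
{"fn": "servo_tool", "kwargs": {
  "deltas": [
    [[0, -2, 0, 0, 0], [0, -2, 0, 0, 0]]
  ]
}}

```text
time: 11.1
tool_pos: [0.4956, 0.0263, 0.1234]
tool_rot: [0.0, 0.649, 0.761, 0.0]
contact_force: [-0.1, 0.5, -5.0]
gripper_width: 0.198
```

```bash
python3 - <<'E'
from h import *
s=state(); q=s["tool_rot"];print(s["time"],s["tool_pos"],s["tool_rot"],s["contact_force"],"yaw",90+np.degrees(np.arctan2(2*(q[2]**2)-1,2*q[1]*q[2])))
for n,b in (("side",(130,290,160,350)),("top",(165,295,160,330))):
    im=grab_frame(n)[:,:,::-1]; cv2.imwrite(f"pics/{n}6f.png",im); cv2.imwrite(f"pics/{n}6.png",cv2.resize(im[b[0]:b[1],b[2]:b[3]],None,fx=3.5,fy=3.5,interpolation=cv2.INTER_CUBIC))
E
```

```text
11.1 [0.49560013 0.02629252 0.1234041 ] [1.27889642e-04 6.48526590e-01 7.61191984e-01 9.05247944e-05] [-0.07446236  0.46791875 -5.04747033] yaw 99.13878741839778
```

View pics/side6.png

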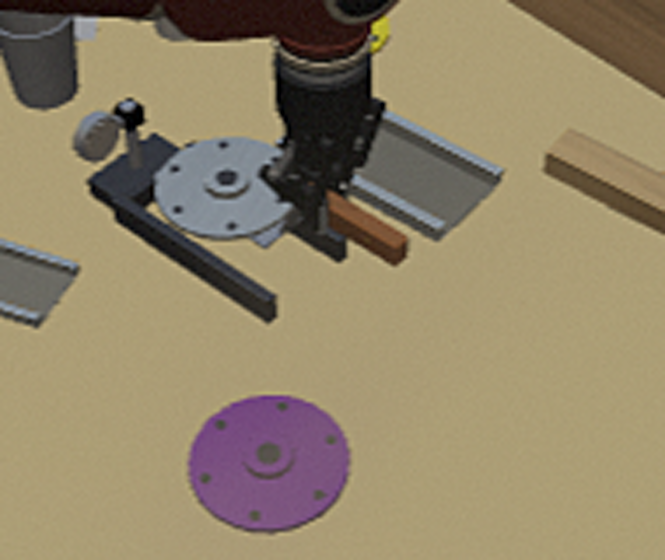

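View pics/top6.png

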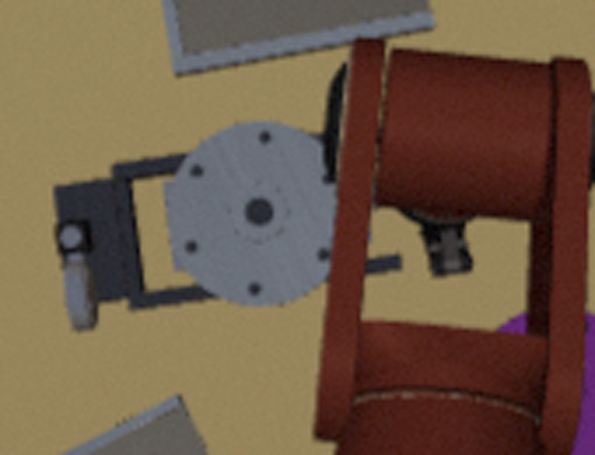

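```bash
python3 - <<'E'
from h import *
f=lambda p:(np.array(p,float)+.5)/3.5-.5+[160,165]
g=lambda p:(np.array(p,float)+.5)/3.5-.5+[160,130]
P=ray("top",[f((265,137)),f((255,289))],.0738)*1000; print(P.round(1),P.mean(0))
Q=ray("side",[g((178,209)),],.0738)*1000
print("side tri",[tri(f(a),g(b)).round(1) for a,b in (((197,170),(223,145)),((191,246),(176,169)),((255,289),(178,209)),((323,254),(232,226)))])
a=np.radians(98.7);ax=np.array([np.cos(a),np.sin(a)]);n=np.array([ax[1],-ax[0]])
# rails' crossbar inner corners etc. in top view at z .03 : outer corners left end
C=ray("top",[f((114,166)),f((134,308))],.03)*1000; print(C.round(1),"seat from closed corners",C[:,:2].mean(0)-ax*105, np.linalg.norm(C[0]-C[1]))
E
```

```text
[[530.8 138.5  73.8]
 [424.7 144.3  73.8]] [477.73317836 141.37813386  73.8       ]
side tri [array([507.1, 186.1,  73.3]), array([454.6, 189.1,  72.8]), array([424.9, 144.1,  74.4]), array([449. ,  97.3,  73. ])]
[[514.3 251.2  30. ]
 [411.4 234.1  30. ]] seat from closed corners [478.73811278 138.82171801] 104.245050659063
```

The cover is within about 3 mm of the seat and level, so I'll lower it gently.

Emit:
{"fn": "servo_tool", "kwargs": {
  "deltas": [
    [[0, 0, 0, -5, 0], [0, 0, 0, -12, 0], [0, 0, 0, -19, 0], [0, 0, 0, -25, 0], [0, 0, 0, -29, 0]]
  ]
}}

```text
time: 11.82
tool_pos: [0.4951, 0.0264, 0.0936]
tool_rot: [-0.0, 0.648, 0.761, -0.0]
contact_force: [-0.3, 0.5, -4.3]
gripper_width: 0.2
```

Emit:
{"fn": "servo_tool", "kwargs": {
  "deltas": [
    [[0, 0, 0, -3, 0], [0, 0, 0, -5, 0], [0, 0, 0, -7, 0], [0, 0, 0, -9, 0], [0, 0, 0, -11, 0]]
  ]
}}

```text
time: 12.45
tool_pos: [0.4955, 0.0264, 0.0834]
tool_rot: [0.0, 0.648, 0.761, 0.0]
contact_force: [0.1, 0.7, -2.2]
gripper_width: 0.205
```

Emit:
{"fn": "servo_tool", "kwargs": {
  "deltas": [
    [[0, 0, 0, -3, 0], [0, 0, 0, -6, 0], [0, 0, 0, -10, 0], [0, 0, 0, -13, 0], [0, 0, 0, -13, 0]]
  ]
}}

```text
time: 13.08
tool_pos: [0.4951, 0.0264, 0.0699]
tool_rot: [-0.0, 0.648, 0.761, -0.0]
contact_force: [0.3, 0.3, -1.8]
gripper_width: 0.199
```

```bash
python3 - <<'E'
from h import *
s=state(); q=s["tool_rot"];print(s["time"],s["tool_pos"],s["tool_rot"],s["contact_force"])
for n,b in (("side",(130,290,160,350)),("top",(165,295,160,330))):
    im=grab_frame(n)[:,:,::-1]; cv2.imwrite(f"pics/{n}7f.png",im); cv2.imwrite(f"pics/{n}7.png",cv2.resize(im[b[0]:b[1],b[2]:b[3]],None,fx=3.5,fy=3.5,interpolation=cv2.INTER_CUBIC))
E
```

```text
13.075 [0.49511338 0.02643878 0.06990226] [-3.36877002e-04  6.48465132e-01  7.61244259e-01 -1.92060798e-04] [ 0.2742573   0.25541352 -1.8179887 ]
```

View pics/side7.png

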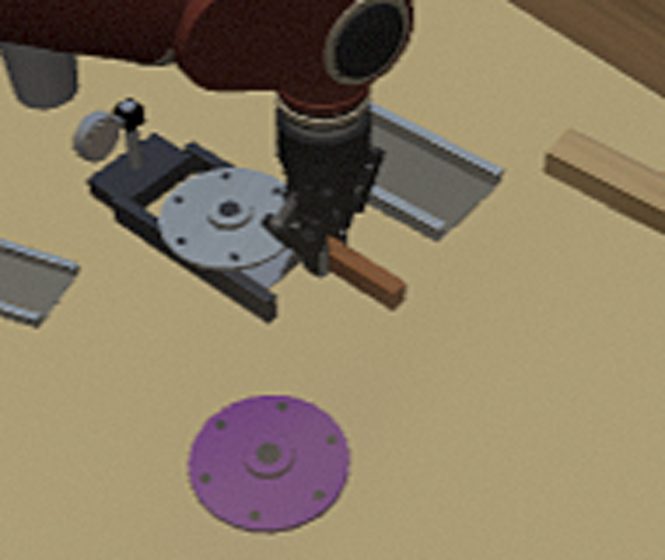

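View pics/top7.png

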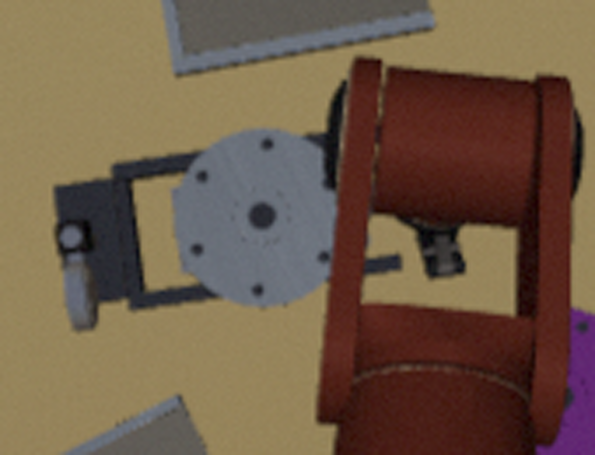

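The wrist force is back to the spatula's weight alone, so the cover rests on both rails. I'll draw the spatula out along the rails.

Emit:
{"fn": "servo_tool", "kwargs": {
  "deltas": [
    [[0, 1, -8, 0, 0], [0, 4, -26, 0, 0], [0, 8, -50, 0, 0], [0, 11, -75, 0, 0], [0, 15, -100, 0, 0]]
  ]
}}

```text
time: 13.8
tool_pos: [0.5106, -0.0757, 0.0705]
tool_rot: [0.0, 0.649, 0.761, -0.0]
contact_force: [-0.2, 1.1, -2.6]
gripper_width: 0.197
```

Emit:
{"fn": "servo_tool", "kwargs": {
  "deltas": [
    [[0, 5, -30, 0, 0], [0, 9, -60, 0, 0], [0, 14, -90, 0, 0], [0, 19, -120, 0, 0], [0, 23, -147, 0, 0]]
  ]
}}

```text
time: 14.42
tool_pos: [0.5333, -0.2232, 0.0705]
tool_rot: [0.0, 0.649, 0.761, -0.0]
contact_force: [0.7, 0.1, -1.9]
gripper_width: 0.202
```

Emit:
{"fn": "servo_tool", "kwargs": {
  "deltas": [
    [[0, 0, 0, -4, 0], [0, 0, 0, -8, 0], [0, 0, 0, -10, 0], [0, 0, 0, -11, 0], [0, 0, 0, -11, 0]]
  ]
}}

```text
time: 15.05
tool_pos: [0.5334, -0.2201, 0.0592]
tool_rot: [-0.0, 0.648, 0.762, -0.0]
contact_force: [0.2, -0.8, -2.8]
gripper_width: 0.2
```

```bash
python3 - <<'E'
from h import *
s=state(); q=s["tool_rot"];print(s["time"],s["tool_pos"],s["tool_rot"],s["contact_force"])
for n,b in (("side",(130,310,160,370)),("top",(145,295,160,400))):
    im=grab_frame(n)[:,:,::-1]; cv2.imwrite(f"pics/{n}8f.png",im); cv2.imwrite(f"pics/{n}8.png",cv2.resize(im[b[0]:b[1],b[2]:b[3]],None,fx=3.3,fy=3.3,interpolation=cv2.INTER_CUBIC))
E
```

```text
15.05 [ 0.53336668 -0.22012372  0.05922882] [-8.13335413e-05  6.48158754e-01  7.61505235e-01 -2.13034505e-05] [ 0.22907472 -0.76042069 -2.83773049]
```

View pics/side8.png

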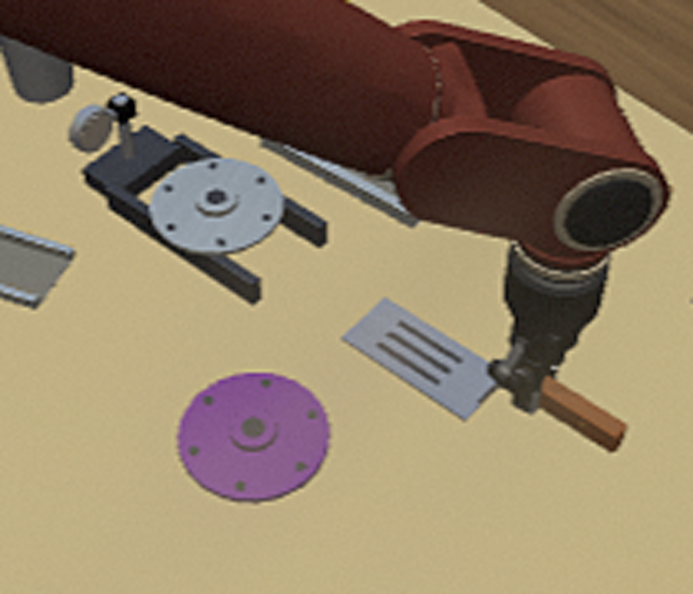

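View pics/top8.png

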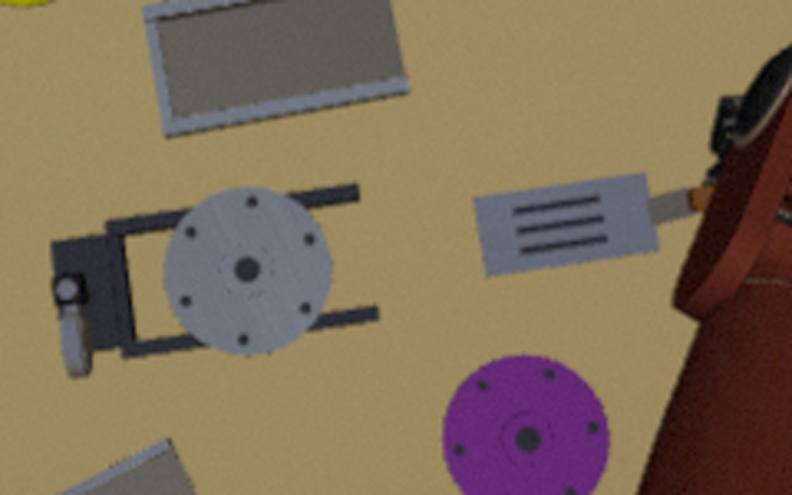

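Emit:
{"fn": "servo_tool", "kwargs": {
  "deltas": [
    [[0, 0, 0, -1, 0], [0, 0, 0, -2, 0], [0, 0, 0, -3, 0], [0, 0, 0, -3, 0]]
  ]
}}

```text
time: 15.65
tool_pos: [0.5335, -0.2207, 0.0565]
tool_rot: [0.0, 0.648, 0.761, -0.0]
contact_force: [-0.8, -0.1, 0.1]
gripper_width: 0.2
```

```bash
python3 - <<'E'
from h import *
f=lambda p:(np.array(p,float)+.5)/3.3-.5+[160,145]
g=lambda p:(np.array(p,float)+.5)/3.3-.5+[160,130]
T=[(252,202),(309,239),(305,309),(243,339),(186,300),(191,232)]
S=[(261,179),(267,217),(221,242),(171,227),(169,188),(213,166)]
P=np.array([tri(f(a),g(b)) for a,b in zip(T,S)]); print(P.round(1),P.mean(0).round(1))
c=P.mean(0)[:2]; a=np.radians(98.7); ax=np.array([np.cos(a),np.sin(a)]); d=c-[478,141]; print("along",d@ax,"across",d@[-ax[1],ax[0]])
# rail-relative check, same view plane z=.03/.036
R=ray("top",[f((357,192)),f((378,314))],.03)*1000; print("rail end centres",R.round(1))
print(state()["contact_force"],state()["tool_pos"])
E
```

```text
[[530.2 138.7  35.4]
 [501.8  94.4  34.6]
 [448.1  97.2  34.6]
 [424.8 144.7  33.7]
 [454.3 188.7  34.6]
 [506.6 185.8  34.2]] [477.6 141.6  34.5]
along 0.604160961488515 across 0.2709012022968707
rail end centres [[538.7  57.4  30. ]
 [444.2  41.3  30. ]]
[-0.76249052 -0.05616799  0.12084092] [ 0.53345248 -0.22069336  0.05652261]
```

The cover is on the seat to within a few mm, and the bench is now carrying the blade. I'll release and retreat upward.

Emit:
{"fn": "servo_tool", "kwargs": {
  "deltas": [
    [[25, 0, 0, 0, 0], [40, 0, 0, 0, 0], [60, 0, 0, 0, 0], [70, 0, 0, 0, 0], [70, 0, 0, 0, 0]]
  ]
}}

```text
time: 16.27
tool_pos: [0.5334, -0.2206, 0.0564]
tool_rot: [0.0, 0.648, 0.761, 0.0]
contact_force: [0.7, -0.3, 0.2]
gripper_width: 0.821
```

Emit:
{"fn": "servo_tool", "kwargs": {
  "deltas": [
    [[70, 0, 0, 10, 0], [70, 0, 0, 30, 0], [70, 0, 0, 60, 0], [70, 0, 0, 100, 0], [70, 0, 0, 150, 0]]
  ]
}}

```text
time: 16.9
tool_pos: [0.533, -0.2204, 0.2085]
tool_rot: [-0.0, 0.648, 0.761, -0.0]
contact_force: [0.6, -0.6, 0.2]
gripper_width: 0.821
```

Emit:
{"fn": "servo_tool", "kwargs": {
  "deltas": [
    [[70, 0, -50, 20, 0], [70, 0, -100, 40, 0], [70, 0, -150, 40, 0], [70, 0, -150, 40, 0], [70, 0, -150, 40, 0]]
  ]
}}

```text
time: 17.52
tool_pos: [0.5334, -0.3702, 0.2472]
tool_rot: [0.0, 0.649, 0.761, 0.0]
contact_force: [-0.4, -0.1, -0.7]
gripper_width: 0.816
```

```bash
python3 - <<'E'
from h import *
s=state(); print(s["time"],s["tool_pos"],s["contact_force"],s["gripper_width"])
for n in ("side","top"):
    im=grab_frame(n)[:,:,::-1]; cv2.imwrite(f"pics/{n}9.png",im)
    o=cv2.imread(f"pics/{n}0.png")
t=cv2.imread("pics/top9.png");L=cv2.cvtColor(t,cv2.COLOR_BGR2LAB).astype(int); m=((L[:,:,2]<132)&(L[:,:,0]>90)).astype(np.uint8); n,l,st,c=cv2.connectedComponentsWithStats(m)
for i in range(1,n):
    if st[i,4]>400: print(st[i],c[i].round(1))
E
```

```text
17.525 [ 0.53338297 -0.37024584  0.24715544] [-0.43126714 -0.13364552 -0.68059423] 0.8159443524774537
[ 460  106   52   79 2425] [485.6 138.5]
[203 134  81  52 807] [237.9 162.3]
[ 87 141  24  23 438] [ 98.5 151.8]
[    0   152   105   174 11202] [ 40.5 238.7]
[304 198  55  31 975] [331.4 212.4]
[ 210  202   50   51 1879] [234.6 226.7]
[162 278  61  52 621] [191.1 302. ]
```

View pics/side9.png

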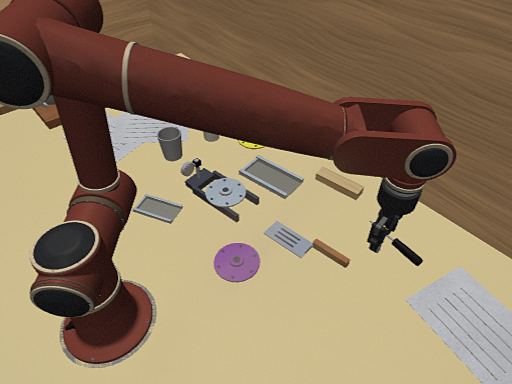

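View pics/top9.png

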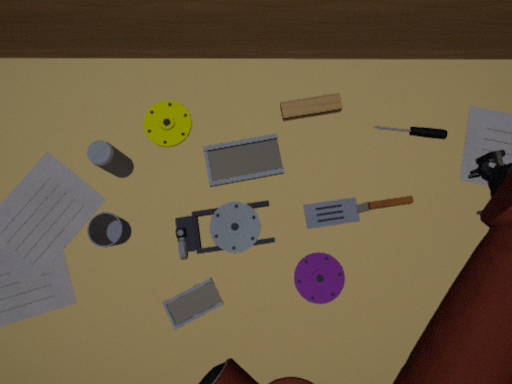

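The top view shows the cover on the check rails at (235,227) and the spatula flat at (331,212), well clear of it. The bystanders are at their starting pixels and the arm is clear, so I'll hand in.

```bash
python3 -c "
from plant import *
print(job_done())"
```

```text
the job is handed in; nothing more can be done
None
```

I slid the spatula under the cover on the drip stand and carried it level to the checking stand. I then set it on the two rails, drew the spatula out and laid it flat, blade down, on the bench. The job was handed in at about 17.6 s; no verdict was reported.

**What the last checks showed:**
- **Cover:** its centre is at about (478, 142) mm, within about 3 mm of my seat estimates. While carried, it was within about 0.5° of level.
- **Spatula:** it lies flat, about 245 mm from the cover's centre. The bench had taken its weight before I released it.
- **Bystanders and arm:** the bystanders are at their starting pixels in the top view. The gripper was clear, with the TCP at z 0.25 m.

**What disagreed or went slightly wrong:**
- **Small push:** while I slid the blade in, the cover shifted about 2 mm, probably pushed by the spatula's neck. I backed off 4 mm before lifting.
- **Height:** the camera put the resting cover's underside at 28.5 mm rather than 30 mm, which is within the 2 mm calibration.
- **Seat position:** separate estimates of the checking stand's seat differed by about 5 mm along the rails. Across the rails, two rough early estimates (474 and 482 mm) differed by about 8 mm. I put that down to misjudged rail corners; the later estimates agreed to within 2 mm.

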